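# Line up the loose things by height on the tidy board

## Robot

A 6-joint arm with a two-finger parallel gripper is mounted at the origin on a cart in front of the work surface, level with it; the furniture and walls round the work are solid. World frame = base frame: x ahead of the robot, y to its left, z up, the work surface at z = 0. Lengths are in m, angles in rad, forces in N, time in s.
With the tool pointing down it reaches from about 0.35 to 0.975 m from the base axis. Payload 4.9 kg.
Tool frame: the origin (TCP) lies on the mounting face of the last link; the fingertips stand 173 mm ahead of it and the grasp point (between the pads) lies 155 mm ahead of it (robot.hold_point_z is the distance from the TCP to the grasp point, in m); z points along the fingers, y is the line along which they close (so a half turn about z gives the same grasp; the last joint's range is limited). The gripper opens to 85 mm and grips with 20 to 120 N. Pads are 22 mm wide; open, the fingers measure 114 mm over their backs; the gripper's body (76 mm by 85 mm) begins 54 mm behind the grasp point. The pads swing forward as they close: fully open they stand 13 mm farther back than shut.
Start: joints at [1.108, 0.053, 1.613, -0, 1.476, -0.119], TCP at [0.211, 0.588, 0.405] pointing down, gripper open.
Joint ranges: [-3.01, 3.01], [-1.01, 2.22], [0.06, 2.58], [-1.02, 4.17], [0.09, 2.62], [-3.14, 3.14]. Speed limits (rad/s): [2.57, 2.57, 3.14, 3.14, 3.14, 3.14].

## Interface

Orientations are given as a unit quaternion [x, y, z, w].
In Python, from plant import robot gives the robot as it stands.
- The arm moves only by the tool jog_arm, never from a script. Its arguments are lists of equal length, an entry for each row: "dp": the shift along the tool's x, y, z in m, a list of three; "twist": the turn about the tool's z in rad; "gripper": the closure, from -1 (fully open) to 1 (shut), so that 0 is half open. In form: {"dp": [[x, y, z], ...], "twist": [twist, ...], "gripper": [gripper, ...]}. A call has exactly 5 rows; each row shifts and turns the commanded pose from where the row before left it, along the tool's axes as they then stand; what a row does not reach is not made up. A row lasts 1/8 s, in which the tool goes at most 62.5 mm and 10.7 degrees, less where a joint would pass 70% of its speed; a pose out of reach is approached as far as the arm can. A call is refused whole if a number of a shift passes 0.0625 or a number of a turn 0.188, either way. A call with a gripper value outside its range is refused whole. The fingers move at their own pace and stop on an object; "grip_force" is the grip in N (left out, the last holds). Time passes only in rows, so rows that do not move let the fingers close, or fill a call up. It gives the time, the measured TCP pose, the force, the opening and the grip force at its end, in the units of the state.
- robot.state(): the state, without advancing time (a new reading comes with each control period).
- robot.capture(name): name is "scene" or "top" or "wrist"; returns a dict with "frame" (420x560x3 uint8, red, green, blue), "depth" (420x560 float32, m along the optical axis (not along the pixel's ray), 0 where there is no reading), "K" (3x3 intrinsics, pixels), "dist_coeffs" ([k1, k2, p1, p2, k3] as OpenCV has them; the pictures are not rectified), "xyz" and "orientation" of the camera in the world; the wrist camera has in their place "hand_eye" (4x4, takes a point from camera to tool coordinates, whose origin is the TCP and whose axes are the flange's). Camera axes: x right, y up, looking along -z (the intrinsics and any distortion apply to the point x, -y, -z); pixel columns grow to the right and rows downward; lengths in m; the calibration is good to about 2 mm. A picture is of the moment at which its call begins: read the wrist's pose just before it.
- robot.close_job(): hands the job in; it is judged then, once.
Trained networks look in the newest picture that a camera, given by its name, has taken for a name from the list of things; names that differ only in an ending like _2 or _b are one class to them, and where a whole thing is asked for, a point or a joint stands for the part that bears it (a point fixed in the world has none). Each returns a list of dicts, best first, with "conf" (0 to 1); they miss things now and then, are a little off and sometimes report something else, mostly with a low value. They report only what shows in the picture. A call takes as long as a camera call. They do not tell look-alikes from the thing itself.
- robot.look_for(label, camera): "uv" ([column, row] in pixels, amid what is visible of it).
- robot.masks_of(label, camera): "region" (420x560 bool, what is visible of it) and "uv" ([column, row] in pixels, amid what is visible of it).
The state is a dict: "clock": time; "joint_positions": joint angles; "joint_vel": joint speeds; "effort": joint torques, N m; "eef_pos": TCP position; "orientation": TCP orientation; "contact_force": force on the tool from outside, world axes, zero at the start; "wrist_torque": the same for the moment, N m; "width": finger opening in m; "gripper_force": force on a finger pad.
Only numpy, scipy, OpenCV 4.12 (cv2) and the standard library are available. Lean on these libraries where they do the work, as an engineer would, in place of code of your own. Each camera call takes 0.05 s, during which the arm holds its last target. There are 200 camera calls.

## Task

Stand the sealant tube, the pantry jar with the green lid, the tape measure and the chalk line on the four round cork spots of the wooden tidy board, one on the middle of each spot, in order of height: the tallest next to the red end block and the shortest next to the white one. Keep all four upright as they stand now and do not let any fall over, and leave the battery pack, the screwdriver and the line laser where they lie.

Things in the scene. Friction and masses are not known exactly. Their poses are not given: they have to be found in the camera images.
- sealant_mid (a point): Sealant tube, standing upright: round, white with black and red bands, 49 mm across, 181 mm tall (the tallest). The point given is its centre, half-way up, 90 mm above what it stands on; z along the tube.
- jar_mid (a point): Small closed pantry jar of amber glass with a paper label and a green lid, standing upright: round, 52 mm across, 105 mm tall (second tallest). The point given is its centre, half-way up, 52 mm above what it stands on; z up.
- measure_mid (a point): Yellow tape measure with a black round badge, standing on edge: 43 mm thick (its x), 80 mm long (its y, the hook included), 60 mm tall (third); it stands leaning about 3 degrees. The point given is its centre, half-way up, 30 mm above what it stands on; z up.
- chalk_mid (a point): Orange chalk line reel with a black end, lying flat: 44 mm (its x) by 74 mm (its y), 31 mm tall (the shortest). The point given is its centre, half-way up, 15 mm above what it stands on; z up.
- board: Tidy board: fixed strip of light wood, 80 mm (its x) by 390 mm (its y), 12 mm thick, a little askew. Origin at the centre of its underside, z up. Four flush round cork spots, 60 mm across with a black rim, lie along its y axis at y = -150, -50, +50 and +150 mm (x = 0). Wall cabinets hang behind it, from 0.46 m above the worktop, front about 0.61 m ahead of the robot base: travel in front of them.
- red_stop: The red end block, fixed: 70 x 24 x 22 mm high, plastic, two screw heads on top. It lies against one of the short ends of the board, 209 mm along the board's y axis from the board's centre, at the + or the - end (this differs from start to start). Origin at the centre of its underside. The tallest thing belongs on the spot next to it.
- white_stop: The white end block, fixed, of the same shape and size, against the other end of the board. Origin at the centre of its underside. The shortest thing belongs on the spot next to it.
- battery: A bystander: black cordless-tool battery pack with a red front, loose, 96 x 60 x 51 mm high. Origin at the centre of its underside. Leave it alone.
- driver: A bystander: screwdriver with a red handle, loose, lying on the worktop, 191 mm long (its x), 27 mm across. Origin at the centre of its underside. Leave it alone.
- laser: A bystander: red and black line laser, loose, 129 x 67 x 66 mm high. Origin at the centre of its underside. Leave it alone.
Not all that is in view belongs to the job. What is shaped like the part that bears jar_mid but pink, purple or turquoise is not meant.

How it is judged:
At the end, for the whole second after the job is handed in: From the red end block to the white one: sealant tube, jar, tape measure, chalk line. Each centre within 15 mm of its spot's centre along and across the board and within 8 mm of its standing height; leaning under 0.2 rad, at rest, released (((y of red_stop in the frame of board above 0 m and (x of sealant_mid in the frame of board between -0.015 and 0.015 m and y of sealant_mid in the frame of board between 0.135 and 0.165 m and z of sealant_mid in the frame of board between 0.0945 and 0.1105 m) and (x of jar_mid in the frame of board between -0.015 and 0.015 m and y of jar_mid in the frame of board between 0.035 and 0.065 m and z of jar_mid in the frame of board between 0.0565 and 0.0725 m) and (x of measure_mid in the frame of board between -0.015 and 0.015 m and y of measure_mid in the frame of board between -0.065 and -0.035 m and z of measure_mid in the frame of board between 0.034 and 0.05 m) and (x of chalk_mid in the frame of board between -0.015 and 0.015 m and y of chalk_mid in the frame of board between -0.165 and -0.135 m and z of chalk_mid in the frame of board between 0.0195 and 0.0355 m)) or (y of red_stop in the frame of board below 0 m and (x of sealant_mid in the frame of board between -0.015 and 0.015 m and y of sealant_mid in the frame of board between -0.165 and -0.135 m and z of sealant_mid in the frame of board between 0.0945 and 0.1105 m) and (x of jar_mid in the frame of board between -0.015 and 0.015 m and y of jar_mid in the frame of board between -0.065 and -0.035 m and z of jar_mid in the frame of board between 0.0565 and 0.0725 m) and (x of measure_mid in the frame of board between -0.015 and 0.015 m and y of measure_mid in the frame of board between 0.035 and 0.065 m and z of measure_mid in the frame of board between 0.034 and 0.05 m) and (x of chalk_mid in the frame of board between -0.015 and 0.015 m and y of chalk_mid in the frame of board between 0.135 and 0.165 m and z of chalk_mid in the frame of board between 0.0195 and 0.0355 m))) and angle between each of sealant_mid, jar_mid, measure_mid, chalk_mid's own z axis and vertical below 0.2 rad and linear speed of each of sealant, jar, measure, chalk below 0.02 m/s and contact force between the fingers and sealant below 0.1 N and contact force between the fingers and jar below 0.1 N and contact force between the fingers and measure below 0.1 N and contact force between the fingers and chalk below 0.1 N); the robot touches nothing.
It fails at once if the battery pack is pushed more than 25 mm from where it lay (distance of battery from where it was at the start of the episode above 0.025 m).
It fails at once if the screwdriver is pushed more than 25 mm from where it lay (distance of driver from where it was at the start of the episode above 0.025 m).
It fails at once if the line laser is pushed more than 25 mm from where it lay (distance of laser from where it was at the start of the episode above 0.025 m).
It fails at once if one of the four things falls over (leans more than 40 degrees) (angle between any of sealant_mid, jar_mid, measure_mid, chalk_mid's own z axis and vertical above 0.7 rad).
It also fails if it takes over 104 s, if anything falls off the work surface, if the arm or the gripper's body presses on something with over 40 N, if the wrist force passes 120 N, or if a joint passes its speed limit or range.

## Working session

There is one attempt and no reset: what is moved stays moved. The work goes in short steps, Python scripts to look and compute and a tool call to move; the robot and the scene stay as the last step left them, time stands still between calls to the robot, and variables do not carry over. Pictures are saved under pics/ and viewed, at most 14 in all, crops included, and the job is handed in when it is done.

Besides the shell and the picture viewer there is one more tool, called after ">>>" by a JSON object that holds its "op" and its "data". jog_arm: Moves the arm, as the interface text tells. Its arguments: {"type":"object","properties":{"dp":{"type":"array","items":{"type":"array","items":{"type":"number"}}},"twist":{"type":"array","items":{"type":"number"}},"gripper":{"type":"array","items":{"type":"number"}},"grip_force":{"type":"number"}},"required":["dp","twist","gripper"]}

```bash
mkdir -p pics
cat > h.py <<'E'
import numpy as np, cv2
from scipy.spatial.transform import Rotation as R
from plant import robot
def cap(n):
    s=robot.state(); c=robot.capture(n)
    if 'hand_eye' in c:
        T=np.eye(4);T[:3,:3]=R.from_quat(s['orientation']).as_matrix();T[:3,3]=s['eef_pos'];T=T@np.array(c['hand_eye'])
    else:
        T=np.eye(4);T[:3,:3]=R.from_quat(c['orientation']).as_matrix();T[:3,3]=c['xyz']
    c['T']=T; return c
def rays(c,uv):
    p=cv2.undistortPoints(np.array(uv,float).reshape(-1,1,2),np.array(c['K']),np.array(c['dist_coeffs'])).reshape(-1,2)
    return np.c_[p[:,0],-p[:,1],-np.ones(len(p))]
def cloud(c,mask):
    v,u=np.nonzero(mask&(c['depth']>0)); 
    r=rays(c,np.c_[u,v])*c['depth'][v,u][:,None]
    return r@c['T'][:3,:3].T+c['T'][:3,3]
def onz(c,uv,z):
    r=rays(c,uv)@c['T'][:3,:3].T; o=c['T'][:3,3]
    return o+r*((z-o[2])/r[:,2])[:,None]
def save(c,f,): cv2.imwrite(f,cv2.cvtColor(c['frame'],cv2.COLOR_RGB2BGR))
E
cat > a.py <<'E'
from h import *
print({k:np.round(v,3).tolist() for k,v in robot.state().items()})
for n in ['top','scene']:
    c=cap(n); save(c,f'pics/{n}.png'); print(n,np.round(c['T'],3).tolist())
    for l in ['sealant_mid','jar_mid','measure_mid','chalk_mid','board','red_stop','white_stop','battery','driver','laser']:
        for m in robot.masks_of(l,n)[:3]:
            if m['conf']<.2: continue
            P=cloud(c,m['region']); 
            if len(P)<20: print(l,m['uv'],m['conf']);continue
            zt=np.percentile(P[:,2],98); Q=P[P[:,2]>zt-.012]
            (cx,cy),(w,h),a=cv2.minAreaRect((Q[:,:2]*1000).astype(np.float32))
            print(l,np.round(m['uv']),round(m['conf'],2),'med',np.round(np.median(P,0),3),'ztop',round(zt,3),'rect',np.round([cx,cy,w,h,a],1),len(P))
E
python3 a.py
```

```text
{'clock': 0.0, 'joint_positions': [1.108, 0.053, 1.614, 0.0, 1.476, -0.119], 'joint_vel': [-0.003, 0.001, -0.001, -0.0, 0.002, 0.001], 'effort': [0.001, -39.367, -37.018, 0.0, 0.007, 0.0], 'eef_pos': [0.211, 0.588, 0.403], 'orientation': [0.171, 0.985, -0.001, -0.0], 'contact_force': [-0.32, 0.186, -0.251], 'wrist_torque': [-0.001, -0.028, 0.025], 'gripper_force': 0.0, 'width': 0.085}
top [[0.008, 0.996, -0.094, 0.395], [-1.0, 0.007, -0.002, -0.056], [-0.001, 0.094, 0.996, 1.264], [0.0, 0.0, 0.0, 1.0]]
sealant_mid [195. 242.] 0.77 med [0.417 0.158 0.178] ztop 0.185 rect [4.171e+02 1.665e+02 4.310e+01 4.790e+01 3.000e-01] 389
jar_mid [424. 233.] 0.78 med [ 0.438 -0.478  0.102] ztop 0.11 rect [ 4.392e+02 -4.887e+02  4.340e+01  4.310e+01  3.000e-01] 396
jar_mid [395. 247.] 0.61 med [ 0.403 -0.397  0.103] ztop 0.11 rect [ 401.5 -407.8   43.1   47.     0.6] 386
jar_mid [365. 248.] 0.59 med [ 0.4   -0.31   0.104] ztop 0.11 rect [ 400.9 -317.2   44.9   43.    89.8] 322
measure_mid [313. 243.] 0.81 med [ 0.413 -0.165  0.061] ztop 0.066 rect [ 413.4 -167.8   40.5   67.2   20.9] 328
chalk_mid 
[... 1619 characters left out ...]
med [ 0.54  -0.031  0.012] ztop 0.016 rect [547.5 -15.4 389.3  92.1  84.2] 1132
red_stop [209. 247.] 0.59 med [0.563 0.197 0.015] ztop 0.024 rect [568.4 188.8  33.7  71.7  81.2] 190
battery [282. 236.] 0.59 med [0.403 0.026 0.037] ztop 0.053 rect [414.1   6.1  58.8  83.   87.8] 557
battery [316. 217.] 0.23 med [ 0.396 -0.147  0.046] ztop 0.062 rect [ 404.8 -164.4   41.6   68.1   20. ] 294
driver [147. 276.] 0.55 med [0.546 0.45  0.018] ztop 0.026 rect [572.9 452.5  98.9  14.7   8.6] 68
laser [329. 184.] 0.82 med [ 0.555 -0.397  0.04 ] ztop 0.066 rect [ 566.7 -412.5  119.9   62.3   89.7] 556
laser [264. 221.] 0.23 med [ 0.54  -0.037  0.012] ztop 0.016 rect [546.5 -17.6 393.7  90.6  84.1] 1142
```

View pics/top.png

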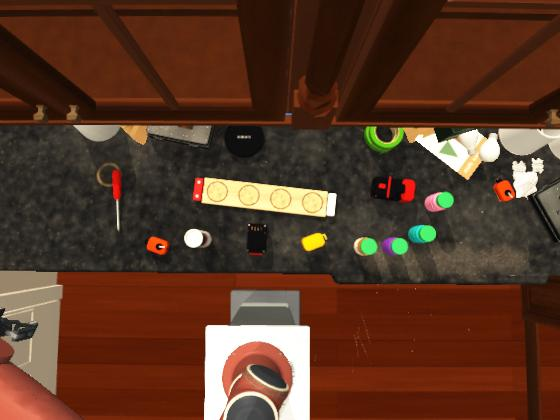

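View pics/scene.png

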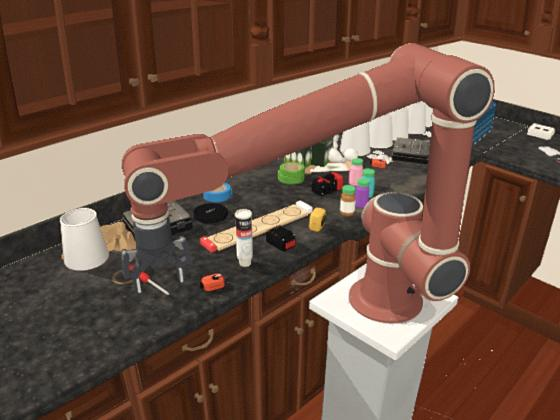

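The top view shows the sealant at (197,239), the red block at (198,188) and the white block at (332,205). The amber jar is at (365,246), at world (0.40,-0.317), and the chalk line is at (157,246). The scene view agrees with this. Chalk first.

```bash
cat > plan.py <<'E'
import sys
from h import *
def plan(x,y,z,deg,g,step=.045):
    s=robot.state(); p=np.array(s['eef_pos']); M=R.from_quat(s['orientation']).as_matrix()
    print('at',np.round(p,4),'th',round(np.degrees(np.arctan2(M[1,1],M[0,1])),1),'j6',round(s['joint_positions'][5],2))
    th=np.arctan2(M[1,1],M[0,1]); d=(np.radians(deg)-th+np.pi/2)%np.pi-np.pi/2
    t=np.array([x,y,z])
    n=max(1,int(np.ceil(max(abs(t-p)@np.ones(3)*0+np.linalg.norm(t-p)/step,abs(d)/.17)))); n=5*int(np.ceil(n/5))
    for i in range(0,n,5):
        D=[];W=[]
        for k in range(5):
            r=n-i-k
            v=(t-p)/r; w=-d/r
            a=np.array([-np.sin(th),np.cos(th),0]);b=np.array([np.cos(th),np.sin(th),0])
            q=np.round([v@a,v@b,-v[2]],3); w=round(w,3)
            p=p+q[0]*a+q[1]*b-np.array([0,0,q[2]]); th-=w; d+=w
            D.append(q.tolist());W.append(w)
        print('dp',D,'twist',W,'g',[g]*5)
if __name__=='__main__': plan(*map(float,sys.argv[1:]))
E
python3 plan.py 0.40 0.3155 0.38 -18.3 -1
```

```text
at [0.2107 0.5884 0.4047] th 70.3 j6 -0.12
dp [[-0.027, -0.019, 0.002], [-0.03, -0.015, 0.003], [-0.032, -0.01, 0.002], [-0.033, -0.005, 0.003], [-0.033, -0.0, 0.002]] twist [np.float64(0.155), np.float64(0.155), np.float64(0.155), np.float64(0.154), np.float64(0.155)] g [-1.0, -1.0, -1.0, -1.0, -1.0]
dp [[-0.033, 0.005, 0.003], [-0.032, 0.01, 0.002], [-0.03, 0.015, 0.003], [-0.027, 0.019, 0.002], [-0.023, 0.022, 0.003]] twist [np.float64(0.154), np.float64(0.155), np.float64(0.154), np.float64(0.155), np.float64(0.154)] g [-1.0, -1.0, -1.0, -1.0, -1.0]
```

>>> {"op": "jog_arm", "data": {"dp": [[-0.027,-0.019,0.002],[-0.03,-0.015,0.003],[-0.032,-0.01,0.002],[-0.033,-0.005,0.003],[-0.033,0,0.002]], "twist": [0.155,0.155,0.155,0.155,0.155], "gripper": [-1,-1,-1,-1,-1]}}

```text
clock: 1.72
eef_pos: [0.3066, 0.4511, 0.3927]
orientation: [0.533, 0.846, 0.0, 0.0]
contact_force: [-0.6, 0.4, 0.7]
width: 0.0853
gripper_force: 0.0
```

>>> {"op": "jog_arm", "data": {"dp": [[-0.033,0.005,0.003],[-0.032,0.01,0.002],[-0.03,0.015,0.003],[-0.027,0.019,0.002],[-0.023,0.022,0.003]], "twist": [0.155,0.155,0.155,0.155,0.155], "gripper": [-1,-1,-1,-1,-1]}}

```text
clock: 2.35
eef_pos: [0.4001, 0.3147, 0.3799]
orientation: [0.813, 0.582, 0.0, 0.0]
contact_force: [1.0, 0.2, 0.5]
width: 0.0854
gripper_force: 0.0
```

```bash
sed -i 's/w=round(w,3)/w=float(round(w,3))/' plan.py
cat > wl.py <<'E'
import sys
from h import *
c=cap('wrist'); save(c,sys.argv[1]); print('cam',np.round(c['T'][:3,3],3), np.round(robot.state()['eef_pos'],4))
for l in sys.argv[2:]:
    for m in robot.masks_of(l,'wrist')[:2]:
        P=cloud(c,m['region'])
        if m['conf']<.3 or len(P)<20: continue
        zt=np.percentile(P[:,2],95); Q=P[abs(P[:,2]-zt)<.012]
        print(l,np.round(m['uv']),round(m['conf'],2),'ztop',round(zt,3),'rect',np.round(cv2.minAreaRect((Q[:,:2]*1000).astype(np.float32))[0],1),np.round(cv2.minAreaRect((Q[:,:2]*1000).astype(np.float32))[1:][0],1),round(cv2.minAreaRect((Q[:,:2]*1000).astype(np.float32))[2],1),len(P))
E
python3 wl.py pics/w1.png chalk_mid sealant_mid board red_stop; python3 plan.py 0.40 0.3155 0.20 -18.3 -1
```

```text
cam [0.423 0.386 0.348] [0.4015 0.3127 0.3794]
chalk_mid [272. 187.] 0.78 ztop 0.029 rect [395.9 318.2] [71.7 42. ] 70.6 2138
sealant_mid [336. 325.] 0.89 ztop 0.154 rect [420.9 189.6] [ 7.2 31.2] 77.3 3863
board [448. 290.] 0.91 ztop 0.013 rect [551.9  19.2] [319.5  81.1] 83.9 5695
red_stop [446. 237.] 0.64 ztop 0.022 rect [570.1 189.4] [28.4 69.4] 84.1 1336
at [0.3994 0.316  0.3799] th -18.4 j6 0.84
dp [[-0.0, 0.0, 0.036], [-0.0, 0.0, 0.036], [-0.0, 0.0, 0.036], [-0.0, 0.0, 0.036], [-0.0, 0.001, 0.036]] twist [-0.0, -0.001, -0.0, -0.001, -0.0] g [-1.0, -1.0, -1.0, -1.0, -1.0]
```

View pics/w1.png

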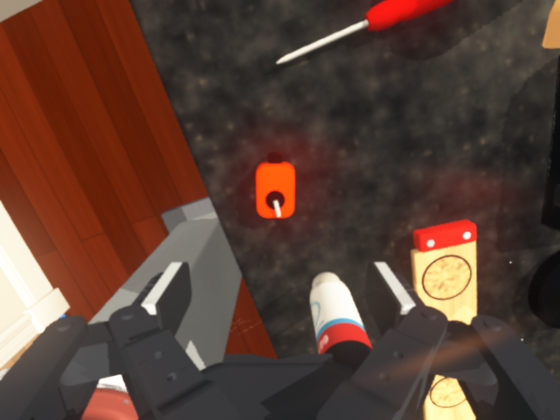

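The wrist view shows the chalk line at (275,190), with the sealant and the red end of the board where expected. Descending.

>>> {"op": "jog_arm", "data": {"dp": [[0.0,-0.001,0.043],[0,-0.001,0.043],[0,0,0.043],[0,0,0.041],[0,0,0.032]], "twist": [0,0,0,0,0], "gripper": [-1,-1,-1,-1,-1]}}

```text
clock: 3.22
eef_pos: [0.3966, 0.3171, 0.176]
orientation: [0.811, 0.585, -0.001, -0.0]
contact_force: [0.5, 0.2, -0.7]
width: 0.0852
gripper_force: 0.0
```

>>> {"op": "jog_arm", "data": {"dp": [[0,0,0],[0,0,0],[0,0,0],[0,0,0],[0,0,0]], "twist": [0,0,0,0,0], "gripper": [0.3,1,1,1,1], "grip_force": 40}}

```text
clock: 3.85
eef_pos: [0.3987, 0.3171, 0.1801]
orientation: [0.812, 0.584, 0.002, -0.0]
contact_force: [-0.6, 0.9, 6.8]
width: 0.0413
gripper_force: 41.5
```

```bash
python3 -c "
from plan import *
s=robot.state();print(s['width'],s['gripper_force'],s['contact_force'])
plan(.398,.317,.3,-18.4,1)"
```

```text
0.04132544334268312 41.54901416884968 [-0.61201031  0.87793398  6.75832432]
at [0.3987 0.3171 0.1801] th -18.5 j6 0.85
dp [[-0.0, -0.0, -0.024], [-0.0, -0.0, -0.024], [-0.0, -0.0, -0.024], [-0.0, -0.0, -0.024], [-0.0, -0.001, -0.024]] twist [-0.0, -0.0, -0.001, -0.0, -0.001] g [1, 1, 1, 1, 1]
```

>>> {"op": "jog_arm", "data": {"dp": [[0,0,-0.024],[0,0,-0.024],[0,0,-0.024],[0,0,-0.024],[0,0,-0.024]], "twist": [0,0,0,0,0], "gripper": [1,1,1,1,1]}}

```text
clock: 4.47
eef_pos: [0.3974, 0.3161, 0.2985]
orientation: [0.812, 0.584, -0.0, 0.0]
contact_force: [-0.7, 0.3, -2.4]
width: 0.0414
gripper_force: 41.0
```

```bash
python3 plan.py .52 .25 .3 -6 1
```

```text
at [0.3974 0.3161 0.2985] th -18.5 j6 0.85
dp [[-0.005, 0.027, -0.0], [-0.006, 0.027, -0.0], [-0.007, 0.027, -0.001], [-0.008, 0.027, -0.0], [-0.01, 0.026, -0.001]] twist [-0.044, -0.044, -0.043, -0.044, -0.043] g [1.0, 1.0, 1.0, 1.0, 1.0]
```

>>> {"op": "jog_arm", "data": {"dp": [[-0.005,0.027,0],[-0.006,0.027,0],[-0.007,0.027,-0.001],[-0.008,0.027,0],[-0.01,0.026,-0.001]], "twist": [-0.044,-0.044,-0.044,-0.044,-0.042], "gripper": [1,1,1,1,1]}}

```text
clock: 5.1
eef_pos: [0.5204, 0.2494, 0.2996]
orientation: [0.743, 0.67, -0.0, -0.0]
contact_force: [0.4, -0.1, -2.0]
width: 0.0413
gripper_force: 41.1
```

```bash
python3 plan.py .533 -.167 .3 -6 1
```

```text
at [0.5204 0.2494 0.2996] th -5.9 j6 0.42
dp [[-0.041, 0.006, -0.0], [-0.041, 0.006, -0.0], [-0.041, 0.005, -0.0], [-0.041, 0.006, -0.0], [-0.041, 0.005, -0.0]] twist [0.0, 0.0, 0.0, 0.0, 0.0] g [1.0, 1.0, 1.0, 1.0, 1.0]
dp [[-0.042, 0.006, -0.0], [-0.041, 0.005, -0.0], [-0.042, 0.006, -0.0], [-0.041, 0.005, -0.0], [-0.042, 0.006, -0.0]] twist [0.0, 0.0, 0.0, 0.001, 0.0] g [1.0, 1.0, 1.0, 1.0, 1.0]
```

>>> {"op": "jog_arm", "data": {"dp": [[-0.041,0.006,0],[-0.041,0.006,0],[-0.041,0.005,0],[-0.041,0.006,0],[-0.041,0.005,0]], "twist": [0,0,0,0,0], "gripper": [1,1,1,1,1]}}

```text
clock: 5.72
eef_pos: [0.5259, 0.0419, 0.2998]
orientation: [0.743, 0.669, 0.0, 0.0]
contact_force: [0.4, 0.5, -1.4]
width: 0.0415
gripper_force: 41.1
```

>>> {"op": "jog_arm", "data": {"dp": [[-0.042,0.006,0],[-0.041,0.005,0],[-0.042,0.006,0],[-0.041,0.005,0],[-0.042,0.006,0]], "twist": [0,0,0,0,0], "gripper": [1,1,1,1,1]}}

```text
clock: 6.35
eef_pos: [0.5319, -0.1679, 0.2998]
orientation: [0.743, 0.669, 0.0, 0.0]
contact_force: [0.8, 0.2, -0.6]
width: 0.0413
gripper_force: 41.1
```

```bash
python3 wl.py pics/w2.png board white_stop red_stop chalk_mid; python3 plan.py .533 -.167 .196 -6 1
```

```text
cam [ 0.538 -0.093  0.268] [ 0.532  -0.1718  0.3002]
board [282. 101.] 0.84 ztop 0.013 rect [ 538.9 -103.5] [194.   80.4] 83.8 20772
chalk_mid [278. 277.] 0.83 ztop 0.148 rect [ 530.7 -167.3] [71.8 42.6] 83.7 11102
at [ 0.532  -0.1663  0.2995] th -6.0 j6 -0.33
dp [[-0.0, 0.0, 0.021], [-0.0, 0.0, 0.021], [-0.0, 0.0, 0.021], [-0.0, 0.001, 0.02], [-0.001, 0.0, 0.021]] twist [-0.0, -0.0, -0.0, -0.0, -0.001] g [1.0, 1.0, 1.0, 1.0, 1.0]
```

View pics/w2.png

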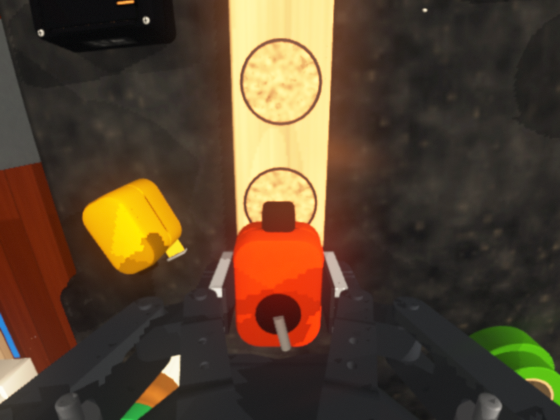

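The wrist view shows two cork spots, one at (281,81) and one at about (280,205). I'll use them to fix the board.

```bash
python3 -c "
from h import *
c=cap('wrist'); P=onz(c,[[281,81.5],[280,206]],.012); print(np.round(P,4)); print(robot.state()['eef_pos'])
d=P[0]-P[1]; print(np.linalg.norm(d), P[1]-d, P[0]+d)"
```

```text
[[ 0.5435 -0.0641  0.012 ]
 [ 0.5322 -0.1662  0.012 ]]
[ 0.53207207 -0.16583813  0.29949174]
0.10275307633108663 [ 0.52083317 -0.2683356   0.012     ] [0.5548241  0.03804385 0.012     ]
```

>>> {"op": "jog_arm", "data": {"dp": [[0,0.001,0.025],[0,0,0.025],[0,0,0.025],[0,0,0.021],[0,0,0.011]], "twist": [0,0,0,0,0], "gripper": [1,1,1,1,1]}}

```text
clock: 7.28
eef_pos: [0.5329, -0.1653, 0.1918]
orientation: [0.743, 0.67, -0.001, -0.001]
contact_force: [-17.1, 8.6, 57.7]
width: 0.0414
gripper_force: 49.9
```

>>> {"op": "jog_arm", "data": {"dp": [[0,0,0],[0,0,0],[0,0,0],[0,0,0],[0,0,0]], "twist": [0,0,0,0,0], "gripper": [1,0.2,-0.2,-0.6,-1]}}

```text
clock: 7.9
eef_pos: [0.5334, -0.1667, 0.193]
orientation: [0.743, 0.669, 0.0, 0.0]
contact_force: [0.2, -0.0, 0.5]
width: 0.0838
gripper_force: 0.0
```

>>> {"op": "jog_arm", "data": {"dp": [[0,0,-0.01],[0,0,-0.025],[0,0,-0.035],[0,0,-0.035],[0,0,-0.005]], "twist": [0,0,0,0,0], "gripper": [-1,-1,-1,-1,-1]}}

```text
clock: 8.52
eef_pos: [0.5343, -0.1671, 0.3069]
orientation: [0.743, 0.669, 0.001, 0.003]
contact_force: [-0.2, -0.6, -0.5]
width: 0.0851
gripper_force: 0.0
```

```bash
python3 plan.py .413 -.167 .3 20.5 -1; python3 wl.py pics/w3.png chalk_mid measure_mid
```

```text
at [ 0.5343 -0.1671  0.3069] th -6.0 j6 -0.33
dp [[-0.003, -0.024, 0.001], [-0.0, -0.024, 0.001], [0.002, -0.024, 0.002], [0.004, -0.024, 0.001], [0.007, -0.024, 0.002]] twist [-0.093, -0.092, -0.093, -0.092, -0.093] g [-1.0, -1.0, -1.0, -1.0, -1.0]
cam [ 0.541 -0.092  0.275] [ 0.5339 -0.1669  0.3055]
chalk_mid [272. 212.] 0.83 ztop 0.041 rect [ 531.8 -166.3] [72.1 42.5] 84.0 3756
measure_mid [132. 224.] 0.81 ztop 0.06 rect [ 409.7 -167.4] [41.7 68.7] 20.6 6082
```

>>> {"op": "jog_arm", "data": {"dp": [[-0.003,-0.025,0.001],[-0.001,-0.025,0.001],[0.001,-0.024,0.002],[0.003,-0.024,0.001],[0.006,-0.024,0.002]], "twist": [-0.093,-0.093,-0.093,-0.092,-0.093], "gripper": [-1,-1,-1,-1,-1]}}

```text
clock: 9.3
eef_pos: [0.4089, -0.17, 0.2935]
orientation: [0.568, 0.823, -0.0, -0.002]
contact_force: [0.4, -0.1, -0.4]
width: 0.0855
gripper_force: 0.0
```

```bash
python3 plan.py .412 -.171 .188 20.6 -1
```

```text
at [ 0.4089 -0.17    0.2935] th 20.7 j6 -0.92
dp [[-0.0, 0.001, 0.021], [-0.001, 0.0, 0.021], [-0.0, 0.001, 0.021], [-0.001, 0.0, 0.021], [-0.0, 0.001, 0.022]] twist [0.001, 0.0, 0.001, 0.0, 0.001] g [-1.0, -1.0, -1.0, -1.0, -1.0]
```

>>> {"op": "jog_arm", "data": {"dp": [[0,0.001,0.024],[-0.001,0,0.026],[0,0,0.026],[0,0,0.025],[0,0,0.01]], "twist": [0,0,0,0,0], "gripper": [-1,-1,-1,-1,-1]}}

```text
clock: 9.93
eef_pos: [0.41, -0.17, 0.1815]
orientation: [0.57, 0.822, -0.0, -0.003]
contact_force: [0.3, -0.0, 1.0]
width: 0.0853
gripper_force: 0.0
```

>>> {"op": "jog_arm", "data": {"dp": [[0,0,0],[0,0,0],[0,0,0],[0,0,0],[0,0,0]], "twist": [0,0,0,0,0], "gripper": [0,0.5,1,1,1]}}

```text
clock: 10.55
eef_pos: [0.412, -0.1713, 0.1858]
orientation: [0.57, 0.822, 0.0, 0.001]
contact_force: [-0.3, 1.0, 5.3]
width: 0.0406
gripper_force: 44.9
```

>>> {"op": "jog_arm", "data": {"dp": [[0,0,-0.01],[0,0,-0.025],[0,0,-0.035],[0,0,-0.035],[0,0,-0.01]], "twist": [0,0,0,0,0], "gripper": [1,1,1,1,1]}}

```text
clock: 11.18
eef_pos: [0.4118, -0.1711, 0.3019]
orientation: [0.569, 0.822, 0.0, 0.002]
contact_force: [0.1, 0.3, -2.4]
width: 0.0408
gripper_force: 43.9
```

```bash
python3 plan.py .543 -.066 .3 -6 1;python3 wl.py pics/w4.png measure_mid
```

```text
at [ 0.4118 -0.1711  0.3019] th 20.6 j6 -0.92
dp [[0.01, 0.032, 0.0], [0.014, 0.031, 0.0], [0.016, 0.029, 0.001], [0.019, 0.028, 0.0], [0.021, 0.026, 0.001]] twist [0.093, 0.093, 0.093, 0.092, 0.093] g [1.0, 1.0, 1.0, 1.0, 1.0]
cam [ 0.384 -0.1    0.27 ] [ 0.4118 -0.1711  0.3018]
measure_mid [279. 278.] 0.7 ztop 0.176 rect [ 406.9 -160.6] [43.2 55.1] 20.7 15923
```

View pics/w4.png

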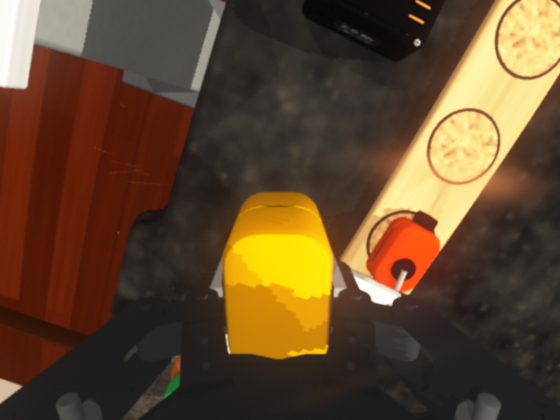

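The measure is held centrally and the chalk line sits on its spot in the background. Moving over its spot.

>>> {"op": "jog_arm", "data": {"dp": [[0.01,0.032,0],[0.014,0.031,0],[0.016,0.029,0.001],[0.019,0.028,0],[0.021,0.026,0.001]], "twist": [0.093,0.093,0.093,0.092,0.093], "gripper": [1,1,1,1,1]}}

```text
clock: 11.9
eef_pos: [0.5426, -0.0651, 0.2947]
orientation: [0.744, 0.668, -0.001, -0.002]
contact_force: [-0.6, 0.6, -2.2]
width: 0.0406
gripper_force: 43.9
```

```bash
python3 wl.py pics/w5.png measure_mid; python3 plan.py .543 -.066 .2 -6 1
```

```text
cam [0.549 0.01  0.263] [ 0.5445 -0.0634  0.295 ]
measure_mid [279. 274.] 0.59 ztop 0.169 rect [541.3 -53.3] [54.7 42.7] 85.1 15769
at [ 0.5434 -0.0644  0.295 ] th -5.9 j6 -0.15
dp [[-0.0, -0.0, 0.019], [-0.0, -0.0, 0.019], [-0.001, -0.0, 0.019], [-0.0, -0.0, 0.019], [-0.001, -0.0, 0.019]] twist [0.0, 0.0, 0.001, 0.0, 0.001] g [1.0, 1.0, 1.0, 1.0, 1.0]
```

>>> {"op": "jog_arm", "data": {"dp": [[0,0,0.025],[0,0,0.025],[-0.001,0,0.025],[-0.001,0,0.016],[0,0,0.004]], "twist": [0,0,0,0,0], "gripper": [1,1,1,1,1]}}

```text
clock: 12.62
eef_pos: [0.5412, -0.0681, 0.2005]
orientation: [0.743, 0.669, -0.001, -0.002]
contact_force: [0.2, -0.5, -3.4]
width: 0.0408
gripper_force: 43.8
```

>>> {"op": "jog_arm", "data": {"dp": [[0,0,0],[0,0,0],[0,0,0.001],[0,0,0.001],[0,0,0]], "twist": [0,0,0,0,0], "gripper": [1,1,1,1,1]}}

```text
clock: 13.25
eef_pos: [0.5424, -0.068, 0.2008]
orientation: [0.743, 0.669, 0.0, 0.0]
contact_force: [-0.3, -0.2, -2.7]
width: 0.0409
gripper_force: 43.8
```

>>> {"op": "jog_arm", "data": {"dp": [[0,0,0.001],[0,0,0.001],[0,0,0],[0,0,0],[0,0,0]], "twist": [0,0,0,0,0], "gripper": [1,1,1,1,1]}}

```text
clock: 13.88
eef_pos: [0.5424, -0.0681, 0.1988]
orientation: [0.743, 0.669, 0.0, 0.0]
contact_force: [0.5, -0.2, -2.9]
width: 0.0406
gripper_force: 43.8
```

>>> {"op": "jog_arm", "data": {"dp": [[0,0,0],[0,0,0],[0,0,0],[0,0,0],[0,0,0]], "twist": [0,0,0,0,0], "gripper": [0.3,0.1,-0.2,-0.6,-1]}}

```text
clock: 14.5
eef_pos: [0.5426, -0.0681, 0.1991]
orientation: [0.743, 0.669, 0.0, 0.0]
contact_force: [0.4, -0.2, -0.3]
width: 0.0837
gripper_force: 0.0
```

>>> {"op": "jog_arm", "data": {"dp": [[0,0,-0.01],[0,0,-0.03],[0,0,-0.035],[0,0,-0.035],[0,0,-0.01]], "twist": [0,0,0,0,0], "gripper": [-1,-1,-1,-1,-1]}}

```text
clock: 15.12
eef_pos: [0.5432, -0.0682, 0.3224]
orientation: [0.743, 0.669, 0.002, 0.003]
contact_force: [0.3, 0.6, -0.2]
width: 0.0856
gripper_force: 0.0
```

```bash
python3 wl.py pics/w6.png measure_mid chalk_mid; python3 plan.py .46 -.25 .34 -6 -1
```

```text
cam [0.55  0.007 0.291] [ 0.5431 -0.0682  0.3221]
measure_mid [274. 201.] 0.83 ztop 0.072 rect [537.  -62.7] [68.3 41.8] 84.3 4296
chalk_mid [277. 300.] 0.8 ztop 0.04 rect [ 531.8 -165.9] [72.  42.6] 84.4 2722
chalk_mid [282. 110.] 0.38 ztop 0.013 rect [543.9 -54.8] [311.   80.8] 83.8 20617
at [ 0.5423 -0.068   0.3185] th -6.0 j6 -0.16
dp [[-0.038, -0.013, -0.004], [-0.038, -0.012, -0.004], [-0.038, -0.013, -0.005], [-0.038, -0.012, -0.004], [-0.038, -0.013, -0.005]] twist [-0.0, -0.0, -0.0, -0.0, -0.0] g [-1.0, -1.0, -1.0, -1.0, -1.0]
```

View pics/w6.png

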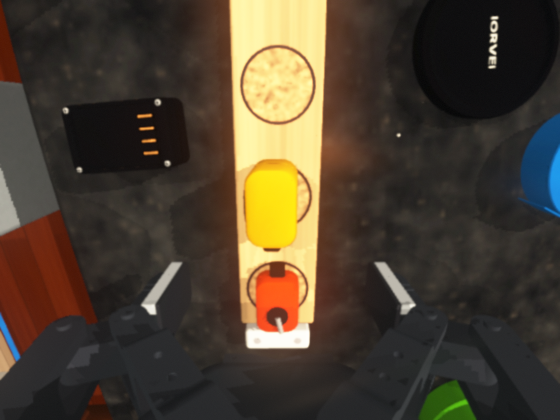

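The view shows the measure on its spot at (272,203) and the chalk line on its own at (277,295). Jar next.

```bash
python3 plan.py .40 -.317 .33 -6 -1
```

```text
at [ 0.5423 -0.068   0.3185] th -6.0 j6 -0.16
dp [[-0.026, -0.012, -0.001], [-0.026, -0.011, -0.001], [-0.026, -0.012, -0.001], [-0.026, -0.011, -0.001], [-0.026, -0.012, -0.001]] twist [-0.0, -0.0, -0.0, -0.0, -0.0] g [-1.0, -1.0, -1.0, -1.0, -1.0]
dp [[-0.027, -0.011, -0.001], [-0.026, -0.012, -0.001], [-0.027, -0.011, -0.002], [-0.026, -0.012, -0.001], [-0.027, -0.011, -0.002]] twist [-0.0, -0.0, -0.0, -0.0, -0.0] g [-1.0, -1.0, -1.0, -1.0, -1.0]
```

>>> {"op": "jog_arm", "data": {"dp": [[-0.026,-0.012,-0.001],[-0.026,-0.011,-0.001],[-0.026,-0.012,-0.001],[-0.026,-0.011,-0.001],[-0.026,-0.012,-0.001]], "twist": [0,0,0,0,0], "gripper": [-1,-1,-1,-1,-1]}}

```text
clock: 15.9
eef_pos: [0.47, -0.1917, 0.3212]
orientation: [0.743, 0.669, -0.001, -0.002]
contact_force: [0.1, 0.8, -0.7]
width: 0.0853
gripper_force: 0.0
```

>>> {"op": "jog_arm", "data": {"dp": [[-0.027,-0.011,-0.001],[-0.026,-0.012,-0.001],[-0.027,-0.011,-0.002],[-0.026,-0.012,-0.001],[-0.027,-0.011,-0.002]], "twist": [0,0,0,0,0], "gripper": [-1,-1,-1,-1,-1]}}

```text
clock: 16.52
eef_pos: [0.3994, -0.3178, 0.3281]
orientation: [0.743, 0.669, -0.0, -0.002]
contact_force: [1.0, 0.2, -0.0]
width: 0.0854
gripper_force: 0.0
```

```bash
python3 wl.py pics/w7.png jar_mid; python3 plan.py .40 -.317 .225 -6 -1
```

```text
cam [ 0.406 -0.242  0.297] [ 0.3985 -0.3201  0.3287]
jar_mid [339. 342.] 0.84 ztop 0.069 rect [ 446.1 -471.3] [ 7.6 34.6] 62.4 1312
jar_mid [276. 222.] 0.79 ztop 0.105 rect [ 396.6 -319.7] [45.3 45.7] 62.9 4914
at [ 0.3992 -0.3189  0.3287] th -6.2 j6 -0.71
dp [[0.0, 0.0, 0.021], [0.0, 0.0, 0.021], [0.001, 0.0, 0.021], [0.0, 0.0, 0.02], [0.001, 0.001, 0.021]] twist [-0.001, -0.001, -0.0, -0.001, -0.0] g [-1.0, -1.0, -1.0, -1.0, -1.0]
```

View pics/w7.png

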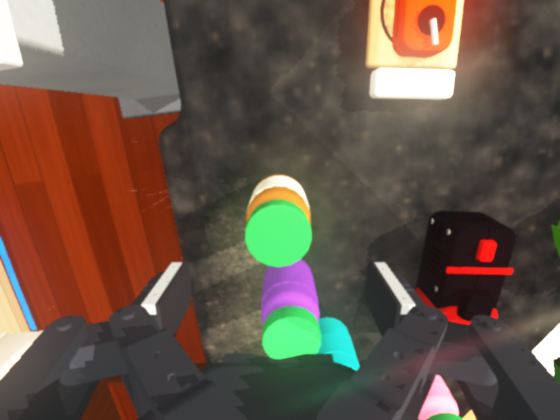

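The amber jar is at (278,222), right between the fingers, with the purple jar clear of them.

>>> {"op": "jog_arm", "data": {"dp": [[0,-0.001,0.024],[0,0,0.026],[0,0,0.026],[0,0,0.022],[0,0,0.006]], "twist": [0,0,0,0,0], "gripper": [-1,-1,-1,-1,-1]}}

```text
clock: 17.25
eef_pos: [0.3988, -0.3159, 0.2235]
orientation: [0.743, 0.669, 0.0, -0.003]
contact_force: [0.5, -0.3, 0.5]
width: 0.0855
gripper_force: 0.0
```

>>> {"op": "jog_arm", "data": {"dp": [[0,0,0],[0,0,0],[0,0,0],[0,0,0],[0,0,0]], "twist": [0,0,0,0,0], "gripper": [-0.2,0.2,1,1,1]}}

```text
clock: 17.88
eef_pos: [0.3998, -0.3179, 0.2279]
orientation: [0.743, 0.669, -0.0, 0.001]
contact_force: [-0.8, 1.2, 5.8]
width: 0.0503
gripper_force: 42.5
```

>>> {"op": "jog_arm", "data": {"dp": [[0,0,-0.01],[0,0,-0.02],[0,0,-0.03],[0,0,-0.03],[0,0,-0.02]], "twist": [0,0,0,0,0], "gripper": [1,1,1,1,1]}}

```text
clock: 18.5
eef_pos: [0.3994, -0.3173, 0.338]
orientation: [0.743, 0.669, 0.0, 0.0]
contact_force: [-0.3, -1.0, -1.2]
width: 0.05
gripper_force: 42.3
```

```bash
python3 plan.py .47 -.1 .335 -6 1
```

```text
at [ 0.3994 -0.3173  0.338 ] th -6.0 j6 -0.71
dp [[0.022, 0.005, 0.0], [0.022, 0.005, 0.0], [0.022, 0.005, 0.0], [0.023, 0.005, 0.0], [0.022, 0.005, 0.0]] twist [-0.0, -0.0, -0.0, -0.0, -0.0] g [1.0, 1.0, 1.0, 1.0, 1.0]
dp [[0.023, 0.004, 0.001], [0.022, 0.005, 0.0], [0.023, 0.004, 0.001], [0.022, 0.005, 0.0], [0.023, 0.004, 0.001]] twist [-0.0, -0.0, -0.0, -0.0, -0.0] g [1.0, 1.0, 1.0, 1.0, 1.0]
```

```bash
python3 plan.py .554 .033 .335 -6 1
```

```text
at [ 0.3994 -0.3173  0.338 ] th -6.0 j6 -0.71
dp [[0.036, 0.012, 0.0], [0.037, 0.012, 0.0], [0.036, 0.012, 0.0], [0.037, 0.012, 0.0], [0.036, 0.012, 0.0]] twist [-0.0, -0.0, -0.0, -0.0, -0.0] g [1.0, 1.0, 1.0, 1.0, 1.0]
dp [[0.037, 0.011, 0.001], [0.036, 0.012, 0.0], [0.037, 0.011, 0.001], [0.036, 0.012, 0.0], [0.037, 0.011, 0.001]] twist [-0.0, -0.0, -0.0, -0.0, -0.0] g [1.0, 1.0, 1.0, 1.0, 1.0]
```

>>> {"op": "jog_arm", "data": {"dp": [[0.036,0.012,0],[0.037,0.012,0],[0.036,0.012,0],[0.037,0.012,0],[0.036,0.012,0]], "twist": [0,0,0,0,0], "gripper": [1,1,1,1,1]}}

```text
clock: 19.12
eef_pos: [0.4783, -0.1414, 0.3361]
orientation: [0.743, 0.669, -0.0, -0.001]
contact_force: [-0.1, -0.3, -2.7]
width: 0.0503
gripper_force: 42.3
```

>>> {"op": "jog_arm", "data": {"dp": [[0.037,0.011,0.001],[0.036,0.012,0],[0.037,0.011,0.001],[0.036,0.012,0],[0.037,0.011,0.001]], "twist": [0,0,0,0,0], "gripper": [1,1,1,1,1]}}

```text
clock: 19.75
eef_pos: [0.5542, 0.0345, 0.3331]
orientation: [0.743, 0.669, -0.0, -0.0]
contact_force: [-0.4, 0.2, -2.5]
width: 0.0505
gripper_force: 42.3
```

```bash
python3 wl.py pics/w8.png jar_mid board red_stop; python3 plan.py .554 .033 .242 -6 1
```

```text
cam [0.561 0.11  0.302] [0.555  0.0376 0.333 ]
jar_mid [277. 288.] 0.84 ztop 0.21 rect [554.  39.] [33.2 45.2] 79.1 14921
jar_mid [280.  18.] 0.62 ztop 0.022 rect [570.6 190.2] [23.  69.6] 83.8 2793
board [280. 116.] 0.8 ztop 0.013 rect [560.2  88.4] [181.8  83.1] 83.2 14715
red_stop [281.  17.] 0.7 ztop 0.022 rect [570.6 190.2] [23.  69.6] 83.8 2857
at [0.5539 0.0338 0.3329] th -5.9 j6 0.03
dp [[-0.0, 0.0, 0.018], [-0.0, 0.0, 0.018], [-0.0, 0.0, 0.018], [-0.0, 0.0, 0.018], [-0.001, 0.0, 0.019]] twist [0.0, 0.0, 0.0, 0.001, 0.0] g [1.0, 1.0, 1.0, 1.0, 1.0]
```

>>> {"op": "jog_arm", "data": {"dp": [[0,0,0.024],[0,0,0.026],[-0.001,0,0.024],[0,0,0.012],[0,0,0.004]], "twist": [0,0,0,0,0], "gripper": [1,1,1,1,1]}}

```text
clock: 20.58
eef_pos: [0.5536, 0.0317, 0.243]
orientation: [0.744, 0.669, -0.001, -0.0]
contact_force: [0.6, 0.0, -1.9]
width: 0.0501
gripper_force: 42.3
```

>>> {"op": "jog_arm", "data": {"dp": [[0,0,0],[0,0,0],[0,0,0.001],[0,0,0],[0,0,0]], "twist": [0,0,0,0,0], "gripper": [1,1,1,1,1]}}

```text
clock: 21.2
eef_pos: [0.554, 0.0323, 0.2428]
orientation: [0.743, 0.669, 0.0, 0.0]
contact_force: [0.1, 0.0, -3.1]
width: 0.0501
gripper_force: 42.3
```

Still a hair above; lower 2 mm, release and rise.

>>> {"op": "jog_arm", "data": {"dp": [[0,0,0.001],[0,0,0.001],[0,0,0.001],[0,0,0],[0,0,0]], "twist": [0,0,0,0,0], "gripper": [1,1,1,1,1]}}

```text
clock: 21.82
eef_pos: [0.554, 0.0323, 0.24]
orientation: [0.743, 0.669, -0.0, -0.0]
contact_force: [-2.1, 0.5, 2.3]
width: 0.0503
gripper_force: 42.7
```

>>> {"op": "jog_arm", "data": {"dp": [[0,0,0],[0,0,0],[0,0,0],[0,0,0],[0,0,0]], "twist": [0,0,0,0,0], "gripper": [0.2,0,-0.3,-0.6,-1]}}

```text
clock: 22.45
eef_pos: [0.5541, 0.0322, 0.2396]
orientation: [0.743, 0.669, 0.0, 0.0]
contact_force: [0.3, 0.3, 0.1]
width: 0.0836
gripper_force: 0.0
```

>>> {"op": "jog_arm", "data": {"dp": [[0,0,-0.01],[0,0,-0.025],[0,0,-0.03],[0,0,-0.03],[0,0,-0.005]], "twist": [0,0,0,0,0], "gripper": [-1,-1,-1,-1,-1]}}

```text
clock: 23.08
eef_pos: [0.5548, 0.0322, 0.3433]
orientation: [0.743, 0.669, 0.002, 0.002]
contact_force: [-0.3, 0.1, -0.2]
width: 0.0854
gripper_force: 0.0
```

```bash
python3 wl.py pics/w9.png jar_mid sealant_mid; python3 plan.py .47 .06 .37 -6 -1; python3 plan.py .41 .166 .39 84 -1
```

```text
cam [0.561 0.108 0.312] [0.5545 0.0322 0.3421]
jar_mid [274. 218.] 0.79 ztop 0.117 rect [550.7  30.2] [46.  45.7] 59.4 4802
sealant_mid [56. 57.] 0.83 ztop 0.157 rect [432.1 159. ] [41.8 13.4] 63.3 9315
at [0.5537 0.0323 0.339 ] th -6.0 j6 0.03
dp [[0.004, -0.017, -0.006], [0.004, -0.017, -0.006], [0.004, -0.017, -0.006], [0.003, -0.018, -0.006], [0.004, -0.017, -0.007]] twist [-0.0, -0.0, -0.0, -0.0, -0.0] g [-1.0, -1.0, -1.0, -1.0, -1.0]
at [0.5537 0.0323 0.339 ] th -6.0 j6 0.03
dp [[0.012, -0.016, -0.005], [0.009, -0.017, -0.005], [0.006, -0.019, -0.005], [0.003, -0.019, -0.005], [0.0, -0.02, -0.005]] twist [0.157, 0.157, 0.157, 0.157, 0.157] g [-1.0, -1.0, -1.0, -1.0, -1.0]
dp [[-0.003, -0.019, -0.005], [-0.005, -0.019, -0.005], [-0.008, -0.018, -0.005], [-0.011, -0.016, -0.005], [-0.014, -0.014, -0.006]] twist [0.157, 0.157, 0.157, 0.157, 0.157] g [-1.0, -1.0, -1.0, -1.0, -1.0]
```

```bash
python3 plan.py .49 .08 .395 40 -1
```

```text
at [0.5537 0.0323 0.339 ] th -6.0 j6 0.03
dp [[0.008, -0.014, -0.011], [0.01, -0.012, -0.011], [0.012, -0.01, -0.011], [0.014, -0.008, -0.011], [0.015, -0.007, -0.012]] twist [-0.161, -0.161, -0.16, -0.161, -0.16] g [-1.0, -1.0, -1.0, -1.0, -1.0]
```

>>> {"op": "jog_arm", "data": {"dp": [[0.008,-0.014,-0.011],[0.01,-0.012,-0.011],[0.012,-0.01,-0.011],[0.014,-0.008,-0.011],[0.015,-0.007,-0.012]], "twist": [-0.16,-0.16,-0.16,-0.16,-0.16], "gripper": [-1,-1,-1,-1,-1]}}

```text
clock: 23.85
eef_pos: [0.489, 0.0803, 0.3937]
orientation: [0.422, 0.907, -0.001, -0.002]
contact_force: [0.2, -0.3, 0.7]
width: 0.0855
gripper_force: 0.0
```

```bash
python3 plan.py .415 .166 .395 84 -1
```

```text
at [0.489  0.0803 0.3937] th 40.1 j6 -0.69
dp [[0.023, -0.0, -0.0], [0.022, 0.003, -0.0], [0.022, 0.007, -0.0], [0.02, 0.009, -0.001], [0.019, 0.013, -0.0]] twist [-0.153, -0.153, -0.153, -0.153, -0.154] g [-1.0, -1.0, -1.0, -1.0, -1.0]
```

>>> {"op": "jog_arm", "data": {"dp": [[0.023,0,0],[0.022,0.003,0],[0.022,0.007,0],[0.02,0.009,-0.001],[0.019,0.013,0]], "twist": [-0.153,-0.153,-0.153,-0.153,-0.154], "gripper": [-1,-1,-1,-1,-1]}}

```text
clock: 24.48
eef_pos: [0.4154, 0.1665, 0.3947]
orientation: [0.052, 0.999, -0.0, -0.002]
contact_force: [-0.7, -0.3, 0.2]
width: 0.0855
gripper_force: 0.0
```

```bash
python3 wl.py pics/w10.png sealant_mid; python3 plan.py .415 .166 .295 84 -1
```

```text
cam [0.339 0.175 0.363] [0.4143 0.1678 0.3945]
sealant_mid [278. 226.] 0.57 ztop 0.18 rect [413.9 167.9] [48.  48.2] 40.9 5664
at [0.415  0.167  0.3947] th 83.9 j6 -1.25
dp [[-0.0, -0.0, 0.02], [-0.0, -0.0, 0.02], [-0.0, -0.0, 0.02], [-0.0, -0.001, 0.02], [-0.0, -0.0, 0.02]] twist [-0.0, -0.001, -0.0, -0.001, -0.0] g [-1.0, -1.0, -1.0, -1.0, -1.0]
```

View pics/w10.png

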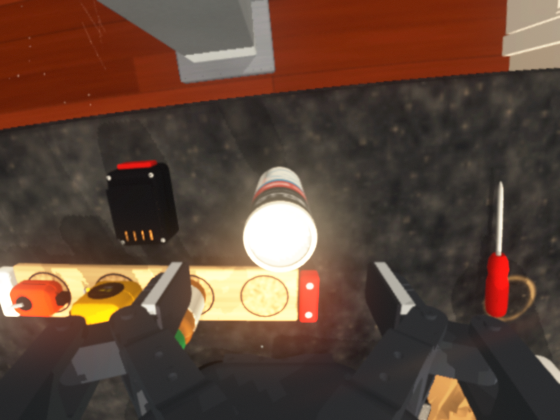

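The sealant is at (280,235), centred between the fingers, and its spot at (264,295) is free.

>>> {"op": "jog_arm", "data": {"dp": [[0,0,0.022],[0,0.001,0.024],[0,0,0.024],[0,0,0.02],[0,0,0.006]], "twist": [0,0,0,0,0], "gripper": [-1,-1,-1,-1,-1]}}

```text
clock: 25.2
eef_pos: [0.4158, 0.1665, 0.298]
orientation: [0.056, 0.998, -0.001, -0.002]
contact_force: [-0.6, 0.1, -0.2]
width: 0.0853
gripper_force: 0.0
```

>>> {"op": "jog_arm", "data": {"dp": [[0,0,0],[0,0,0],[0,0,0],[0,0,0],[0,0,0]], "twist": [0,0,0,0,0], "gripper": [-0.2,0.1,1,1,1]}}

```text
clock: 25.82
eef_pos: [0.4167, 0.1672, 0.3018]
orientation: [0.055, 0.998, 0.0, 0.001]
contact_force: [0.3, -0.9, 4.3]
width: 0.048
gripper_force: 42.4
```

>>> {"op": "jog_arm", "data": {"dp": [[0,0,-0.01],[0,0,-0.015],[0,0,-0.01],[0,0,0],[0,0,0]], "twist": [0,0,0,0,0], "gripper": [1,1,1,1,1]}}

```text
clock: 26.45
eef_pos: [0.4161, 0.1671, 0.3354]
orientation: [0.055, 0.998, -0.0, -0.0]
contact_force: [-0.7, -0.3, -4.9]
width: 0.0482
gripper_force: 42.2
```

```bash
python3 plan.py .565 .131 .333 84 1 .03
```

```text
at [0.4161 0.1671 0.3354] th 83.7 j6 -1.25
dp [[-0.015, -0.002, 0.0], [-0.015, -0.002, 0.0], [-0.015, -0.002, 0.0], [-0.015, -0.002, 0.0], [-0.015, -0.002, 0.0]] twist [-0.001, -0.0, -0.001, -0.0, -0.001] g [1.0, 1.0, 1.0, 1.0, 1.0]
dp [[-0.015, -0.002, 0.0], [-0.015, -0.002, 0.001], [-0.016, -0.002, 0.0], [-0.015, -0.002, 0.001], [-0.016, -0.002, 0.0]] twist [-0.0, -0.001, -0.0, -0.001, -0.0] g [1.0, 1.0, 1.0, 1.0, 1.0]
```

>>> {"op": "jog_arm", "data": {"dp": [[-0.015,-0.002,0],[-0.015,-0.002,0],[-0.015,-0.002,0],[-0.015,-0.002,0],[-0.015,-0.002,0]], "twist": [0,0,0,0,0], "gripper": [1,1,1,1,1]}}

```text
clock: 27.08
eef_pos: [0.491, 0.1486, 0.3356]
orientation: [0.055, 0.998, -0.0, -0.0]
contact_force: [-0.1, 0.6, -3.7]
width: 0.0484
gripper_force: 42.2
```

>>> {"op": "jog_arm", "data": {"dp": [[-0.015,-0.002,0],[-0.015,-0.002,0.001],[-0.016,-0.002,0],[-0.015,-0.002,0.001],[-0.016,-0.002,0]], "twist": [0,0,0,0,0], "gripper": [1,1,1,1,1]}}

```text
clock: 27.7
eef_pos: [0.5662, 0.1303, 0.3335]
orientation: [0.055, 0.998, -0.0, -0.0]
contact_force: [-0.5, -0.5, -4.4]
width: 0.0481
gripper_force: 42.2
```

```bash
python3 plan.py .565 .131 .316 84 1; python3 -c "
from plan import *
print(robot.state()['contact_force'])"
```

```text
at [0.5662 0.1303 0.3335] th 83.7 j6 -1.36
dp [[0.0, 0.0, 0.003], [0.0, 0.0, 0.004], [0.0, 0.0, 0.003], [0.001, 0.0, 0.004], [0.0, 0.001, 0.003]] twist [-0.001, -0.001, -0.001, -0.001, -0.001] g [1.0, 1.0, 1.0, 1.0, 1.0]
[-0.49340007 -0.45337991 -4.42623935]
```

>>> {"op": "jog_arm", "data": {"dp": [[0,0,0.006],[0,0,0.006],[0,0,0.004],[0,0,0.002],[0,0,0]], "twist": [0,0,0,0,0], "gripper": [1,1,1,1,1]}}

```text
clock: 28.32
eef_pos: [0.565, 0.1307, 0.3156]
orientation: [0.055, 0.998, -0.0, -0.0]
contact_force: [0.3, -0.6, -4.5]
width: 0.0481
gripper_force: 42.2
```

>>> {"op": "jog_arm", "data": {"dp": [[0,0,0.001],[0,0,0],[0,0,0.001],[0,0,0],[0,0,0]], "twist": [0,0,0,0,0], "gripper": [1,1,1,1,1]}}

```text
clock: 28.95
eef_pos: [0.5653, 0.1306, 0.3139]
orientation: [0.055, 0.998, 0.0, 0.0]
contact_force: [-0.3, -0.5, -2.0]
width: 0.0481
gripper_force: 42.3
```

Force is easing, so it is near contact. One more mm, then release and back out in -x.

>>> {"op": "jog_arm", "data": {"dp": [[0,0,0.001],[0,0,0],[0,0,0],[0,0,0],[0,0,0]], "twist": [0,0,0,0,0], "gripper": [1,1,1,1,1]}}

```text
clock: 29.58
eef_pos: [0.5655, 0.1306, 0.3138]
orientation: [0.055, 0.998, 0.0, 0.001]
contact_force: [-1.3, -0.9, 5.6]
width: 0.0482
gripper_force: 43.0
```

>>> {"op": "jog_arm", "data": {"dp": [[0,0,0],[0,0,0],[0,0,0],[0,0,0],[0,0,0]], "twist": [0,0,0,0,0], "gripper": [0.3,0.1,-0.2,-0.5,-0.9]}}

```text
clock: 30.2
eef_pos: [0.5651, 0.1306, 0.3122]
orientation: [0.055, 0.998, -0.0, -0.0]
contact_force: [-1.3, -0.3, 0.8]
width: 0.0801
gripper_force: 0.0
```

>>> {"op": "jog_arm", "data": {"dp": [[0.005,0,0],[0.015,0,0],[0.025,0,0],[0.03,0,0],[0.035,0,0]], "twist": [0,0,0,0,0], "gripper": [-1,-1,-1,-1,-1]}}

```text
clock: 30.82
eef_pos: [0.4542, 0.1427, 0.3125]
orientation: [0.055, 0.998, 0.0, -0.0]
contact_force: [-0.0, 0.2, 0.9]
width: 0.0851
gripper_force: 0.0
```

>>> {"op": "jog_arm", "data": {"dp": [[0.03,0,-0.02],[0.01,0,-0.03],[0,0,-0.03],[0,0,-0.01],[0,0,0]], "twist": [0,0,0,0,0], "gripper": [-1,-1,-1,-1,-1]}}

```text
clock: 31.45
eef_pos: [0.4159, 0.147, 0.4028]
orientation: [0.055, 0.998, 0.0, 0.0]
contact_force: [0.3, -0.1, -0.2]
width: 0.0851
gripper_force: 0.0
```

```bash
python3 a.py | grep -v -e driver -e laser; python3 wl.py pics/w11.png sealant_mid jar_mid measure_mid chalk_mid red_stop white_stop board
```

```text
{'clock': 31.45, 'joint_positions': [0.171, -0.412, 2.023, 0.0, 1.53, -1.29], 'joint_vel': [-0.002, 0.021, 0.028, 0.003, -0.004, 0.001], 'effort': [0.077, -20.809, -38.413, 0.002, 0.031, 0.001], 'eef_pos': [0.416, 0.147, 0.403], 'orientation': [0.055, 0.998, 0.0, 0.0], 'contact_force': [0.28, -0.131, -0.221], 'wrist_torque': [-0.011, -0.013, 0.038], 'gripper_force': 0.0, 'width': 0.085}
top [[0.008, 0.996, -0.094, 0.395], [-1.0, 0.007, -0.002, -0.056], [-0.001, 0.094, 0.996, 1.264], [0.0, 0.0, 0.0, 1.0]]
sealant_mid [210. 188.] 0.58 med [0.559 0.124 0.19 ] ztop 0.196 rect [563.2 128.7  45.8  46.2   1.2] 369
sealant_mid [198. 194.] 0.5 med [0.561 0.192 0.023] ztop 0.028 rect [572.4 190.6  23.8  69.   86.3] 137
sealant_mid [281. 199.] 0.28 med [ 0.54  -0.065  0.072] ztop 0.077 rect [542.3 -64.7  67.1  40.8  85.6] 336
jar_mid [394. 247.] 0.9 med [ 0.4   -0.396  0.104] ztop 0.11 rect [ 402.2 -406.2   44.    43.5   46.7] 348
jar_mid [439. 199.] 0.82 med [ 0.531 -0.532  0.102] ztop 0.11 rect [ 533.7 -545.4   41.1   48.3    4.1] 387
jar_mid [419. 234.] 0.72 med [ 0.438 -0.478  0.102] ztop 0
[... 2500 characters left out ...]
03. 312.] 0.72 ztop 0.117 rect [548.2  41. ] [41.2 25.8] 21.5 2312
measure_mid [115. 293.] 0.63 ztop 0.072 rect [525.9 -67.7] [31.6 63.7] 30.4 1566
measure_mid [197. 309.] 0.51 ztop 0.117 rect [547.2  41. ] [39.1 25.6] 25.0 2259
chalk_mid [ 56. 291.] 0.66 ztop 0.04 rect [ 530.7 -165. ] [72.  41.5] 85.0 1718
chalk_mid [161. 197.] 0.49 ztop 0.05 rect [419.4   6.5] [57.2 89.1] 87.6 4905
red_stop [321. 288.] 0.69 ztop 0.022 rect [569.4 191. ] [24.5 68.8] 84.3 973
red_stop [ 20. 280.] 0.34 ztop 0.022 rect [ 524.1 -223.7] [23.3 68.7] 79.4 692
white_stop [ 21. 281.] 0.79 ztop 0.022 rect [ 525.2 -221.2] [27.  69.9] 84.3 754
board [226. 269.] 0.81 ztop 0.012 rect [546.8 -17.9] [391.9  80.2] 83.8 6824
```

View pics/top.png

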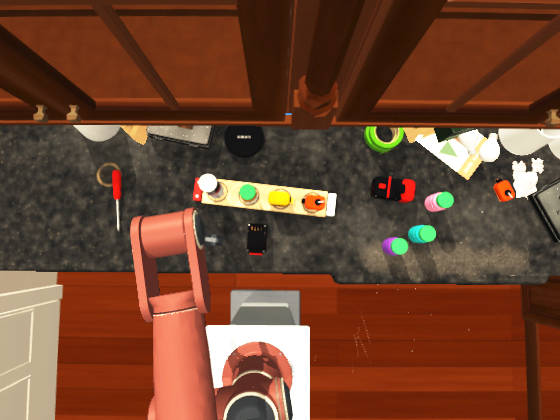

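All four stand within about 5 mm of their spots. The top view shows sealant, jar, measure and chalk line in order from red to white, with the bystanders unmoved. Handing in.

```bash
python3 -c "
from plant import robot
print(robot.close_job())"
```

```text
the job is handed in; nothing more can be done
None
```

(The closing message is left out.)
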